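# Vent the rotor and open its stuck vessel

### The job

Vent the vessel rotor by turning the dial on its hub exactly three clicks clockwise, from its closed stop to the long mark. Then open the vessel with the tall ribbed cap: grip it firmly, break the stuck cap loose with a short hard anticlockwise twist, spin it on until it is free, lift it off and set it down, top up and without dropping it, in the flat steel dish. Leave the dial at the mark and leave the beaker and the bottle where they are.

Things in the scene. Friction and masses are not known exactly. Their poses are not given: they have to be found in the camera images.
- rotor: Fixed vessel rotor: two pale nylon discs 296 mm across on black tubes, upper face 165 mm above the bench, any yaw. Origin: centre of its underside; z up. Eight stations on a circle of radius 105 mm: the one tall ribbed cap lies along its +x axis; four have smooth low fixed caps (44 mm across, 12 mm high), three are empty holes.
- vent (a joint): Angle of the vent dial, rad: 0 at the closed stop (the start), growing clockwise seen from above, end stop 2.618. It clicks every 25 degrees (0.436 rad) and springs to the nearest click when let go (0.1 N m takes it over a click). The long mark is at three clicks, 1.309 rad.
- vent_grip (a point): Point on the dial's and rotor's axis at grip height, 195 mm above the bench. Grey dial: disc 48 mm across, top 179 mm above the bench, with an upright bar 44 mm long and 14 mm thick, top at 209 mm, along this frame's x (turns with the dial). A white line on top marks the pointer half, +x. Black dial plate below, 80 mm across, top at 171 mm.
- vent_mark (a point): Middle of the long white mark on the black dial plate, 33 mm from the dial's axis: where the pointer must point after three clicks. The other clicks have short marks.
- cap_mid (a point): Centre, half-way up, of the loose tall ribbed white cap: twelve flat sides, 50 mm across flats, 34 mm high, 45 g; z up; flats face +x and every 30 degrees. Grip across two opposite flats, fingertips not below its lower edge so that it can be set down. Two lugs hold it until it has turned 1.85 rad anticlockwise; then it lifts straight off.
- neck (a point): Mouth of the vessel under the ribbed cap: centre of the collar's top, 185 mm above the bench, where the cap's lower edge rests. The collar is 50 mm across, as wide as the cap, and stands 20 mm above the rotor's upper face. The neck inside the cap is 25 mm high: lift the cap at least 35 mm before moving it sideways.
- thread (a joint): How far the cap's thread has turned, rad: 0 tight (start), growing anticlockwise seen from above, stop at 2.4; the cap turns it with about 0.1 rad play. Seized for the first 0.1 rad (about 0.5 N m), then it gives with a jump to about 0.4, and from there turns freely (under 0.05 N m). The cap lifts off between 1.85 and 2.4: regrasp on the way. Keeps its value once the cap is off.
- dish_floor (a point): Centre of the inner floor (4 mm above the bench) of a fixed square steel dish, 150 by 150 mm outside, walls 4 mm thick and 22 mm high, left or right of the rotor; its sides run along this frame's x and y.
- block: Bystander: fixed aluminium block 110 x 130 x 45 mm with six round holes, on the other side of the rotor. Origin: centre of its underside.
- beaker: Bystander: loose empty glass beaker, 72 mm across, 90 mm high. Origin: centre of its underside.
- bottle: Bystander: loose white bottle with a blue top, 64 mm across, 160 mm high. Origin: centre of its underside.

How it is judged:
On the way, in this order (a step that is already met when the one before it is completed fails the run):
1. the vent dial stands at the long mark, three clicks round (value of joint vent between 1.17 and 1.45 rad), for 0.3 s.
2. the stuck cap is broken loose (value of joint thread above 0.35 rad), for 0.1 s.
3. the cap is spun free and lifted clear of the vessel (value of joint thread above 1.5 rad and height (world z) of cap_mid above 0.24 m), for 0.1 s.
At the end, for the whole second after the job is handed in: The vent dial stands at the long mark (three clicks, 1.309 rad, within 0.14 rad); the thread is unscrewed; the ribbed cap lies flat on the dish's floor, top up (within 0.12 rad), wholly inside the walls, released and at rest (all of step 1 and value of joint thread above 1.5 rad and x of cap_mid in the frame of dish_floor between -0.052 and 0.052 m and y of cap_mid in the frame of dish_floor between -0.052 and 0.052 m and z of cap_mid in the frame of dish_floor between 0.012 and 0.022 m and angle between the z axis of cap_mid and the z axis of dish_floor, either way round below 0.12 rad and angle between cap_mid's own z axis and vertical below 0.12 rad and linear speed of cap below 0.02 m/s and contact force between cap and the fingers below 0.05 N); the robot touches nothing.
It fails at once if the cap is dropped (falls freely faster than 0.75 m/s, about 30 mm) (linear speed of cap above 0.75 m/s and contact force between cap and the fingers below 0.02 N).
It fails at once if the beaker is pushed more than 30 mm (distance of beaker from where it was at the start of the episode above 0.03 m).
It fails at once if the bottle is pushed more than 30 mm (distance of bottle from where it was at the start of the episode above 0.03 m).
It also fails if it takes over 64 s, if anything falls off the work surface, if the arm or the gripper's body presses on something with over 40 N, if the wrist force passes 120 N, or if a joint passes its speed limit or range.

### The arm

A 6-joint arm with a two-finger parallel gripper is mounted at the origin on the work surface. World frame = base frame: x ahead of the robot, y to its left, z up, the work surface at z = 0. Lengths are in m, angles in rad, forces in N, time in s.
With the tool pointing down it reaches from about 0.375 to 0.9 m from the base axis. Payload 3.1 kg.
Tool frame: the origin (TCP) lies at the very end of the fingers, on their centre line; the grasp point (between the pads) lies manip.grasp_offset behind it (manip.grasp_offset is the distance from the TCP to the grasp point, in m); z points along the fingers, x is the direction in which the jaws open and shut, and the axes are right-handed (so a half turn about z gives the same grasp; the last joint's range is limited). The gripper opens to 85 mm and grips with 20 to 120 N. Pads are 22 mm wide; open, the fingers measure 114 mm over their backs; the gripper's body (76 mm by 85 mm) begins 54 mm behind the grasp point. The pads swing forward as they close: fully open they stand 13 mm farther back than shut.
Start: joints at [-1.325, 0.527, 1.433, -0, 1.181, -0.178], TCP at [0.258, -0.569, 0.231] pointing down, gripper open.
Joint ranges: [-3.08, 3.08], [-0.75, 2.2], [0.22, 2.44], [-1.43, 4.57], [0, 2.65], [-2.85, 2.85]. Speed limits (rad/s): [2.79, 2.79, 3.14, 3.14, 3.14, 3.14].

### API

Orientations are given as a unit quaternion [x, y, z, w].
In Python, from plant import manip gives the robot as it stands.
- The arm moves only by the tool arm_command, never from a script. Its argument "rows" is a list of rows, each an object of numbers: "hand": the opening in per cent of the stroke, from 0 (shut) to 100 (fully open); "dx", "dy", "dz": the shift along the tool's x, y, z in cm; "rx", "ry", "rz": the turn, a rotation vector about the tool's x, y, z in degrees. In form: [{"hand": .., "dx": .., "dy": .., "dz": .., "rx": .., "ry": .., "rz": ..}, ...]. A call has 1 to 5 rows; each row shifts and turns the pose as measured when the row begins, along the tool's axes as they then stand; what a row does not reach is not made up. A row lasts 1/12 s, in which the tool goes at most 41.7 mm and 7.16 degrees, less where a joint would pass 70% of its speed; a pose out of reach is approached as far as the arm can. A call with a gripper value outside its range is refused whole. The fingers move at their own pace and stop on an object; "squeeze" is the grip in N (left out, the last holds). Time passes only in rows, so rows that do not move let the fingers close. It gives the time, the measured TCP pose, the force and the opening at its end, in the units of the state.
- manip.state(): the state, without advancing time (a new reading comes with each control period).
- manip.snapshot(name): name is "side" or "top"; returns a dict with "pixels" (420x560x3 uint8, red, green, blue), "fx", "fy", "cx", "cy" (pixels), "D" ([k1, k2, p1, p2, k3] as OpenCV has them; the pictures are not rectified), "R" (3x3) and "t" (3): a world point X has camera coordinates R X + t. Camera axes: x right, y down, z forward; pixel columns grow to the right and rows downward; lengths in m; the calibration is good to about 2 mm. A picture is of the moment at which its call begins. There is no depth.
- manip.sign_off(): hands the job in, once; it reports no verdict.
The state is a dict: "time": time; "qpos": joint angles; "joint_vel": joint speeds; "joint_torque": joint torques, N m; "tool_pos": TCP position; "orientation": TCP orientation; "force": force on the tool from outside, world axes, zero at the start; "wrist_torque": the same for the moment, N m; "finger_gap": opening from 0.0 (shut) to 1.0 (fully open).
Only numpy, scipy, OpenCV 4.12 (cv2) and the standard library are available. Lean on these libraries where they do the work, as an engineer would, in place of code of your own. Each camera call takes 0.05 s, during which the arm holds its last target. There are 200 camera calls.

## Working session

There is one attempt and no reset: what is moved stays moved. The work goes in short steps, Python scripts to look and compute and a tool call to move; the robot and the scene stay as the last step left them, time stands still between calls to the robot, and variables do not carry over. Pictures are saved under pics/ and viewed, about 8 in all and at most 12, crops included, and the job is handed in when it is done.

Besides the shell and the picture viewer there is one more tool, called after "Request:" by a JSON object that holds its "op" and its "data". arm_command: Moves the arm, as the interface text tells. Its arguments: {"type":"object","properties":{"rows":{"type":"array","items":{"type":"object","properties":{"hand":{"type":"number"},"dx":{"type":"number"},"dy":{"type":"number"},"dz":{"type":"number"},"rx":{"type":"number"},"ry":{"type":"number"},"rz":{"type":"number"}}}},"squeeze":{"type":"number"}},"required":["rows"]}

```bash
mkdir -p pics; ls
python3 - <<'E'
from plant import manip
import cv2,pickle
print(manip.state(), manip.grasp_offset)
for n in ("top","side"):
    s=manip.snapshot(n); pickle.dump(s,open(f"pics/{n}0.pkl","wb"))
    cv2.imwrite(f"pics/{n}0.png",s["pixels"][:,:,::-1])
    print(n,s["fx"],s["fy"],s["cx"],s["cy"],s["D"],-s["R"].T@s["t"],s["R"])
E
```

```text
pics
{'time': 0.0, 'qpos': array([-1.32448884e+00,  5.28444656e-01,  1.43391407e+00, -3.53107883e-05,
        1.18141329e+00, -1.78508893e-01]), 'joint_vel': array([ 1.74621121e-03,  2.63393186e-04,  1.36103713e-03,  4.32039476e-05,
        3.67804640e-04, -1.58338969e-03]), 'joint_torque': array([-8.61847366e-04, -4.42357850e+01, -1.78023219e+01, -1.71312677e-04,
        8.48462863e-03, -5.35637071e-06]), 'tool_pos': array([ 0.25742856, -0.56872404,  0.23034311]), 'orientation': array([ 8.40286874e-01, -5.42140924e-01, -8.07339927e-04, -7.32033864e-04]), 'force': array([ 0.43762557,  0.88697952, -0.44669897]), 'wrist_torque': array([ 0.03306909, -0.0077459 , -0.0294419 ]), 'finger_gap': 0.9996293736642227} 0.0187
top 380.7187290991713 380.7187290991713 281.25237152523295 203.623595849865 [-0.01708939  0.          0.          0.          0.        ] [0.51304491 0.01888563 1.01829092] [[-0.01835054 -0.99934887  0.03106594]
 [-0.99548553  0.01536803 -0.093661  ]
 [ 0.0931226  -0.03264443 -0.99511935]]
side 537.1972132714025 537.1972132714025 278.7033426887412 207.6755022459172 [-0.02500531  0.          0.          0.          0.        ] [0.47495768 0.7636654  0.87242896] [[-0.99432272 -0.10502146 -0.01711185]
 [-0.05976694  0.6842788  -0.72676711]
 [ 0.08803542 -0.72161833 -0.68667077]]
```

View pics/top0.png

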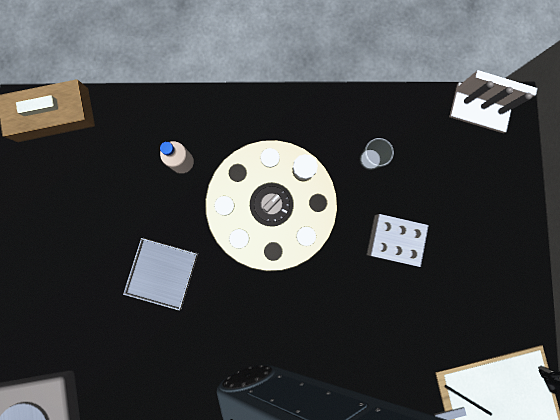

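View pics/side0.png

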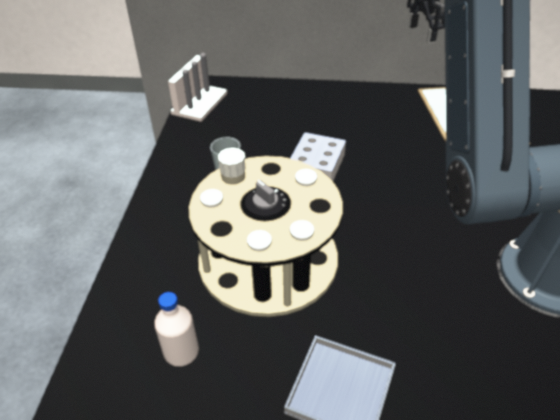

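Top view: rotor centre is about (271,205), ribbed cap (305,167), dish (160,274) on the robot's left, bottle (173,155), beaker (376,153). The dial pointer seems to point up-right and the long mark sits near (285,210). Next I measure these.

```bash
cat > h.py <<'E'
import numpy as np, cv2, pickle
from plant import manip
def K(s): return np.array([[s["fx"],0,s["cx"]],[0,s["fy"],s["cy"]],[0,0,1.]])
def ray(s,px,z):
    u=cv2.undistortPoints(np.array(px,float).reshape(-1,1,2),K(s),np.array(s["D"])).reshape(-1,2)
    d=np.c_[u,np.ones(len(u))]@s["R"]; o=-s["R"].T@s["t"]
    return (o+d*((z-o[2])/d[:,2])[:,None])
def proj(s,X):
    return cv2.projectPoints(np.array(X,float).reshape(-1,1,3),cv2.Rodrigues(s["R"])[0],s["t"],K(s),np.array(s["D"]))[0].reshape(-1,2)
def big(n,s,c,w,k):
    x,y=c; im=s["pixels"][y-w:y+w,x-w:x+w,::-1]
    return cv2.resize(im,None,fx=k,fy=k,interpolation=cv2.INTER_CUBIC)
E
python3 - <<'E'
from h import *
s=pickle.load(open("pics/top0.pkl","rb")); q=pickle.load(open("pics/side0.pkl","rb"))
for n,s_,w in (("top",s,None),("side",q,None)):
    im=s_["pixels"].astype(int); r,g,b=im[...,0],im[...,1],im[...,2]
    m=((r>190)&(r-b>15)&(r-g<25)).astype(np.uint8)
    cs,_=cv2.findContours(m,cv2.RETR_EXTERNAL,cv2.CHAIN_APPROX_NONE)
    c=max(cs,key=cv2.contourArea)
    print(n,cv2.boundingRect(c))
    X=ray(s_,c.reshape(-1,2),.165)[:,:2]
    if n=="side":
        pass
    (cx,cy),rad=cv2.minEnclosingCircle(X.astype(np.float32)); print(cx,cy,rad)
    A=np.c_[2*X,np.ones(len(X))]; p=np.linalg.lstsq(A,(X**2).sum(1),rcond=None)[0]; print(p[:2],np.sqrt(p[2]+p[0]**2+p[1]**2))
# dish: bluish-grey in top image
im=s["pixels"].astype(int); m=(im[...,2]>90).astype(np.uint8); m[:,:110]=0;m[:,205:]=0;m[:225]=0;m[330:]=0
c=max(cv2.findContours(m,cv2.RETR_EXTERNAL,cv2.CHAIN_APPROX_NONE)[0],key=cv2.contourArea)
b=cv2.boxPoints(cv2.minAreaRect(c)); print("dish",b)
X=ray(s,b,.022)[:,:2]; print(X,X.mean(0),np.linalg.norm(X-np.roll(X,1,0),axis=1))
cv2.imwrite("pics/crop.png",np.hstack([big("",s,(285,190),35,6),cv2.resize(big("",q,(250,180),35,6),(420,420))])[:, :800])
E
```

```text
top (210, 141, 127, 126)
0.5924537777900696 0.01315472275018692 0.14698682725429535
[0.59827638 0.00425754] 0.11654499280048645
side (189, 156, 153, 106)
0.5914851427078247 0.009664441458880901 0.1490916907787323
[0.58850391 0.01425122] 0.14223401641359723
dish [[122.66038 294.1887 ]
 [139.22643 236.20755]
 [197.33963 252.81131]
 [180.77357 310.79245]]
[[0.38063803 0.39495104]
 [0.52735107 0.35506741]
 [0.48201326 0.20540611]
 [0.3360329  0.24732463]] [0.43150882 0.3006873 ] [0.15421795 0.15203757 0.15637782 0.15187965]
```

View pics/crop.png

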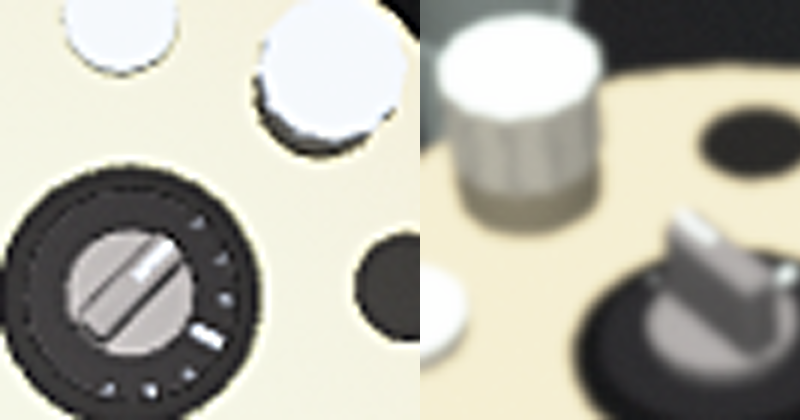

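Crop: the plate centre is at top pixel ≈(271.8,203.5). The white pointer line is at ≈(276,198) and points at the first short mark. The long mark is at ≈(284.5,210.7), 75° clockwise of it. The cap top is centred at ≈(305.5,166.7).

Run:
```python
from h import *
s=pickle.load(open("pics/top0.pkl","rb")); q=pickle.load(open("pics/side0.pkl","rb"))
fit=lambda X:(lambda p:(p[:2],np.sqrt(p[2]+p[0]**2+p[1]**2)))(np.linalg.lstsq(np.c_[2*X,np.ones(len(X))],(X**2).sum(1),rcond=None)[0])
def comp(m,at):
    _,l=cv2.connectedComponents(m.astype(np.uint8)); m=(l==l[at[1],at[0]]).astype(np.uint8)
    return max(cv2.findContours(m,0,1)[0],key=cv2.contourArea).reshape(-1,2)
for n,v,at in (("top",s,(258,205)),("side",q,(246,208))):
    im=v["pixels"].astype(int)
    X=ray(v,comp(im.max(2)<120,at),.171)[:,:2]; print(n,"plate",fit(cv2.convexHull(X.astype(np.float32)).reshape(-1,2)))
for n,v,at in (("top",s,(305,165)),("side",q,(231,157))):
    im=v["pixels"].astype(int)
    X=ray(v,comp((im.min(2)>238),at),.219)[:,:2]; X=cv2.convexHull(X.astype(np.float32)).reshape(-1,2);print(n,"cap",fit(X),len(X))
p0=ray(s,[(271.8,203.5)],.171)[0];m=ray(s,[(284.5,210.7)],.171)[0];w=ray(s,[(276,198.2)],.209)[0]
print(p0,m,w,np.linalg.norm(m-p0),np.degrees(np.arctan2(*(m-p0)[1::-1])),"ptr",np.degrees(np.arctan2(*(w-p0)[1::-1])))
# small mark
sm=ray(s,[(283,192)],.171)[0];print("short",np.degrees(np.arctan2(*(sm-p0)[1::-1])))
# dish in side view: corners
im=q["pixels"].astype(int); m=((im[...,2]>120)&(im[...,2]>=im[...,0])); m[:330]=0;m[:,:270]=0;m[:,420:]=0
c=max(cv2.findContours(m.astype(np.uint8),0,1)[0],key=cv2.contourArea); print("dish side",cv2.boundingRect(c))
C=np.array([.4315,.3007]);
print(proj(q,[[.3806,.395,.022],[.5274,.3551,.022],[.482,.2054,.022],[.336,.2473,.022]]).round(1), c.reshape(-1,2)[[c[...,1].argmin(),c[...,0].argmin(),c[...,0].argmax()]])
```

```text
top plate (array([0.59189658, 0.01354177]), np.float64(0.04858432801723914))
side plate (array([0.59239063, 0.01430379]), np.float64(0.04795257539530834))
top cap (array([ 0.6689533 , -0.05979314]), np.float64(0.025484088163217435)) 21
side cap (array([ 0.66895609, -0.06434768]), np.float64(0.024558039473790757)) 29
[0.59293743 0.01221728 0.171     ] [ 0.57635217 -0.01587297  0.171     ] [0.60059659 0.0033575  0.209     ] 0.032621050597676414 -120.55876629607634 ptr -49.15703550645471
short -45.009245127604586
dish side (285, 336, 110, 84)
[[372.1 443.4]
 [281.9 410.9]
 [314.7 335.7]
 [396.  362.5]] [[314 336]
 [285 404]
 [394 367]]
```

```bash
cat >> h.py <<'E'
from scipy.spatial.transform import Rotation as Ro
def tool():
    st=manip.state(); R=Ro.from_quat(st["orientation"]).as_matrix()
    return st,st["tool_pos"],np.degrees(np.arctan2(R[1,0],R[0,0])),R
def plan(p,yaw,n):
    st,a,y0,R=tool(); d=(np.array(p)-a)/n; dy=((yaw-y0+180)%360-180)/n
    print("t",round(st["time"],2),"tcp",a.round(4),"yaw",round(y0,1),"tilt",np.degrees(R[:2,2]).round(2),"q",np.degrees(st["qpos"]).round(0),"F",st["force"].round(1),"M",st["wrist_torque"].round(2),"gap",round(st["finger_gap"]*85,1))
    for i in range(n):
        r=np.radians(y0+i*dy); print(i,"dx %.2f dy %.2f dz %.2f rz %.2f"%(100*(d[0]*np.cos(r)+d[1]*np.sin(r)),100*(d[0]*np.sin(r)-d[1]*np.cos(r)),-100*d[2],-dy))
E
python3 -c "
from h import *
plan([.592,.0137,.26],44.5,18)"
```

```text
t 0.1 tcp [ 0.2574 -0.5688  0.2304] yaw -65.7 tilt [-0.03  0.11] q [-76.  30.  82.  -0.  68. -10.] F [-0.5 -0.2 -1.1] M [-0.   -0.01 -0.04] gap 84.7
0 dx -2.18 dy -3.03 dz -0.16 rz -6.12
1 dx -1.85 dy -3.24 dz -0.16 rz -6.12
2 dx -1.49 dy -3.42 dz -0.16 rz -6.12
3 dx -1.12 dy -3.56 dz -0.16 rz -6.12
4 dx -0.73 dy -3.66 dz -0.16 rz -6.12
5 dx -0.34 dy -3.72 dz -0.16 rz -6.12
6 dx 0.06 dy -3.73 dz -0.16 rz -6.12
7 dx 0.46 dy -3.70 dz -0.16 rz -6.12
8 dx 0.85 dy -3.63 dz -0.16 rz -6.12
9 dx 1.23 dy -3.52 dz -0.16 rz -6.12
10 dx 1.60 dy -3.37 dz -0.16 rz -6.12
11 dx 1.95 dy -3.18 dz -0.16 rz -6.12
12 dx 2.28 dy -2.95 dz -0.16 rz -6.12
13 dx 2.58 dy -2.69 dz -0.16 rz -6.12
14 dx 2.85 dy -2.40 dz -0.16 rz -6.12
15 dx 3.09 dy -2.09 dz -0.16 rz -6.12
16 dx 3.30 dy -1.74 dz -0.16 rz -6.12
17 dx 3.47 dy -1.38 dz -0.16 rz -6.12
```

Request:
{"op": "arm_command", "data": {"rows": [{"hand": 60, "dx": -2.2, "dy": -3.0, "dz": -1.0, "rz": -6.1}, {"hand": 60, "dx": -1.85, "dy": -3.25, "dz": -1.0, "rz": -6.1}, {"hand": 60, "dx": -1.5, "dy": -3.4, "dz": -1.0, "rz": -6.1}, {"hand": 60, "dx": -1.1, "dy": -3.55, "dz": -0.5, "rz": -6.1}, {"hand": 60, "dx": -0.75, "dy": -3.65, "dz": 0, "rz": -6.1}]}}

```text
invalid input at $.rows[0]: expected keys hand, dx, dy, dz, rx, ry, rz
```

Request:
{"op": "arm_command", "data": {"rows": [{"hand": 60, "dx": -0.35, "dy": -3.7, "rz": -6.1}, {"hand": 60, "dx": 0.05, "dy": -3.7, "rz": -6.1}, {"hand": 60, "dx": 0.45, "dy": -3.7, "rz": -6.1}, {"hand": 60, "dx": 0.85, "dy": -3.6, "rz": -6.1}, {"hand": 60, "dx": 1.2, "dy": -3.5, "rz": -6.1}]}}

```text
invalid input at $.rows[0]: expected keys hand, dx, dy, dz, rx, ry, rz
```

```bash
python3 -c "
from h import *
plan([.592,.0137,.25],44.5,10)"
```

```text
t 0.1 tcp [ 0.2574 -0.5688  0.2304] yaw -65.7 tilt [-0.03  0.11] q [-76.  30.  82.  -0.  68. -10.] F [-0.5 -0.2 -1.1] M [-0.   -0.01 -0.04] gap 84.7
0 dx -3.93 dy -5.45 dz -0.20 rz -11.02
1 dx -2.81 dy -6.10 dz -0.20 rz -11.02
2 dx -1.60 dy -6.52 dz -0.20 rz -11.02
3 dx -0.32 dy -6.71 dz -0.20 rz -11.02
4 dx 0.97 dy -6.65 dz -0.20 rz -11.02
5 dx 2.22 dy -6.34 dz -0.20 rz -11.02
6 dx 3.39 dy -5.80 dz -0.20 rz -11.02
7 dx 4.44 dy -5.04 dz -0.20 rz -11.02
8 dx 5.32 dy -4.10 dz -0.20 rz -11.02
9 dx 6.00 dy -3.01 dz -0.20 rz -11.02
```

All keys are required.

Request:
{"op": "arm_command", "data": {"rows": [{"hand": 60, "dx": -2.2, "dy": -3.0, "dz": -1.0, "rx": 0, "ry": 0, "rz": -6.1}, {"hand": 60, "dx": -1.85, "dy": -3.25, "dz": -1.0, "rx": 0, "ry": 0, "rz": -6.1}, {"hand": 60, "dx": -1.5, "dy": -3.4, "dz": -1.0, "rx": 0, "ry": 0, "rz": -6.1}, {"hand": 60, "dx": -1.1, "dy": -3.55, "dz": -0.5, "rx": 0, "ry": 0, "rz": -6.1}, {"hand": 60, "dx": -0.75, "dy": -3.65, "dz": 0, "rx": 0, "ry": 0, "rz": -6.1}]}}

```text
time: 0.52
tool_pos: [0.3473, -0.4085, 0.2626]
orientation: [0.955, -0.297, -0.002, -0.001]
force: [0.7, -0.1, 0.2]
finger_gap: 0.598
```

Request:
{"op": "arm_command", "data": {"rows": [{"hand": 60, "dx": -0.35, "dy": -3.7, "dz": 0, "rx": 0, "ry": 0, "rz": -6.1}, {"hand": 60, "dx": 0.05, "dy": -3.7, "dz": 0, "rx": 0, "ry": 0, "rz": -6.1}, {"hand": 60, "dx": 0.45, "dy": -3.7, "dz": 0, "rx": 0, "ry": 0, "rz": -6.1}, {"hand": 60, "dx": 0.85, "dy": -3.6, "dz": 0, "rx": 0, "ry": 0, "rz": -6.1}, {"hand": 60, "dx": 1.2, "dy": -3.5, "dz": 0, "rx": 0, "ry": 0, "rz": -6.1}]}}

```text
time: 0.93
tool_pos: [0.4384, -0.2368, 0.2622]
orientation: [1.0, -0.023, -0.002, -0.002]
force: [1.0, -0.3, 0.1]
finger_gap: 0.601
```

```bash
python3 -c "
from h import *
plan([.592,.0137,.25],44.5,10)"
```

```text
t 0.93 tcp [ 0.4384 -0.2368  0.2622] yaw -2.6 tilt [-0.18  0.22] q [-41.  18.  98.   0.  64. -39.] F [ 1.  -0.3  0.1] M [ 0.01  0.03 -0.04] gap 51.1
0 dx 1.42 dy -2.57 dz 0.12 rz -4.71
1 dx 1.63 dy -2.45 dz 0.12 rz -4.71
2 dx 1.82 dy -2.31 dz 0.12 rz -4.71
3 dx 2.00 dy -2.15 dz 0.12 rz -4.71
4 dx 2.17 dy -1.98 dz 0.12 rz -4.71
5 dx 2.33 dy -1.79 dz 0.12 rz -4.71
6 dx 2.47 dy -1.59 dz 0.12 rz -4.71
7 dx 2.59 dy -1.38 dz 0.12 rz -4.71
8 dx 2.70 dy -1.17 dz 0.12 rz -4.71
9 dx 2.78 dy -0.94 dz 0.12 rz -4.71
```

Works well (about 95% reach per row).

Request:
{"op": "arm_command", "data": {"rows": [{"hand": 60, "dx": 1.4, "dy": -2.6, "dz": 0, "rx": 0, "ry": 0, "rz": -4.7}, {"hand": 60, "dx": 1.65, "dy": -2.45, "dz": 0, "rx": 0, "ry": 0, "rz": -4.7}, {"hand": 60, "dx": 1.8, "dy": -2.3, "dz": 0, "rx": 0, "ry": 0, "rz": -4.7}, {"hand": 60, "dx": 2.0, "dy": -2.15, "dz": 0, "rx": 0, "ry": 0, "rz": -4.7}, {"hand": 60, "dx": 2.15, "dy": -2.0, "dz": 0, "rx": 0, "ry": 0, "rz": -4.7}]}}

```text
time: 1.35
tool_pos: [0.5146, -0.1, 0.2612]
orientation: [0.981, 0.193, -0.003, -0.004]
force: [0.6, -0.8, -0.5]
finger_gap: 0.601
```

Request:
{"op": "arm_command", "data": {"rows": [{"hand": 60, "dx": 2.35, "dy": -1.8, "dz": 0, "rx": 0, "ry": 0, "rz": -4.7}, {"hand": 60, "dx": 2.45, "dy": -1.6, "dz": 0, "rx": 0, "ry": 0, "rz": -4.7}, {"hand": 60, "dx": 2.6, "dy": -1.4, "dz": 0, "rx": 0, "ry": 0, "rz": -4.7}, {"hand": 60, "dx": 2.7, "dy": -1.15, "dz": 0, "rx": 0, "ry": 0, "rz": -4.7}, {"hand": 60, "dx": 2.8, "dy": -0.95, "dz": 0, "rx": 0, "ry": 0, "rz": -4.7}]}}

```text
time: 1.77
tool_pos: [0.5886, 0.036, 0.2595]
orientation: [0.917, 0.399, -0.004, -0.006]
force: [0.3, -1.0, 0.1]
finger_gap: 0.595
```

```bash
python3 -c "
from h import *
plan([.592,.0137,.184],44.5,4)
v=manip.snapshot('side'); cv2.imwrite('pics/s1.png',big('',v,(255,185),60,6))"
```

```text
t 1.77 tcp [0.5886 0.036  0.2595] yaw 47.0 tilt [-0.66  0.43] q [ -8.  26.  85.   0.  70. -55.] F [ 0.3 -1.   0.1] M [-0.05  0.02  0.02] gap 50.6
0 dx -0.35 dy 0.44 dz 1.89 rz 0.64
1 dx -0.34 dy 0.44 dz 1.89 rz 0.64
2 dx -0.34 dy 0.45 dz 1.89 rz 0.64
3 dx -0.33 dy 0.45 dz 1.89 rz 0.64
```

View pics/s1.png

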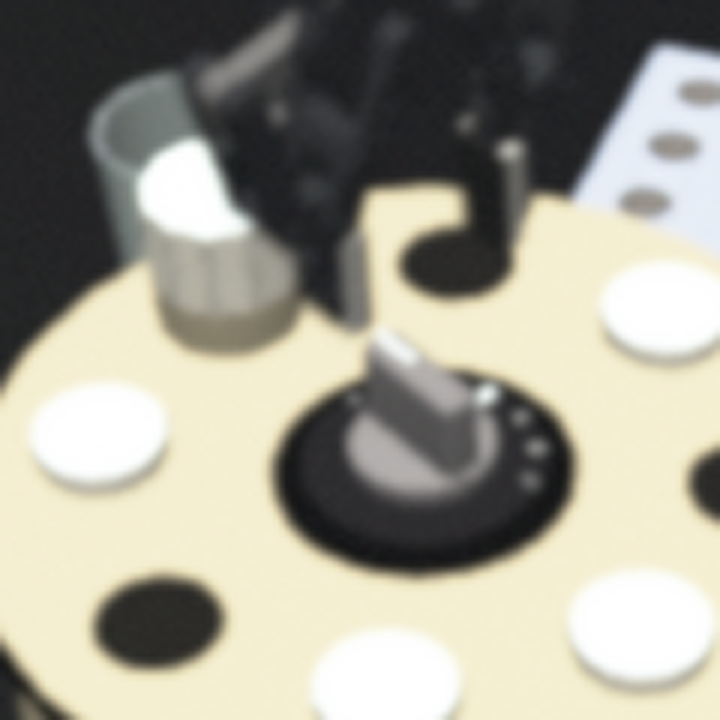

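The picture shows the open jaws straddling the bar's line, with fingertips near (254,179) and (281,164), and the dial unobstructed. I'll check the tips against the projected TCP and also correct the slight tilt.

```bash
cat >> h.py <<'E'
def step(p,yaw,n=1):
    """straight move without much yaw: per-row numbers, incl. tilt correction"""
    st,a,y0,R=tool(); c,s_=np.cos(np.radians(yaw)),np.sin(np.radians(yaw))
    T=np.array([[c,s_,0],[s_,-c,0],[0,0,-1.]])
    d=R.T@(np.array(p)-a)*100/n; r=np.degrees(Ro.from_matrix(R.T@T).as_rotvec())/n
    print("t",round(st["time"],2),"tcp",a.round(4),"yaw",round(y0,1),"tilt",np.degrees(R[:2,2]).round(2),"q6",np.degrees(st["qpos"][5]).round(0),"F",st["force"].round(1),"M",st["wrist_torque"].round(2),"gap",round(st["finger_gap"]*85,1))
    print(n,"x  d",d.round(2),"r",r.round(2))
E
python3 -c "
from h import *
step([.592,.0137,.2],44.5,3)
q=pickle.load(open('pics/side0.pkl','rb'))
a=tool()[1]; x=np.array([np.cos(np.radians(47)),np.sin(np.radians(47)),0])*.0253
print(proj(q,[a,a-x,a+x,a-x+[0,0,.006],a+x+[0,0,.006],[.592,.0137,.171]]))"
```

```text
t 1.82 tcp [0.5913 0.0409 0.2595] yaw 47.4 tilt [-0.44  0.68] q6 -55.0 F [3.2 1.9 0.6] M [ 0.05 -0.11  0.03] gap 50.8
3 x  d [-0.66  0.66  1.97] r [-0.26 -0.06  0.96]
[[262.2103158  176.04758492]
 [273.04937649 169.95943533]
 [251.09901845 182.28978336]
 [272.96780137 167.35956769]
 [250.91909412 179.67808438]
 [265.3859418  202.26527716]]
```

Request:
{"op": "arm_command", "data": {"rows": [{"hand": 60, "dx": -0.95, "dy": 1.0, "dz": 0.5, "rx": -0.3, "ry": 0, "rz": 1.4}, {"hand": 60, "dx": -0.95, "dy": 1.0, "dz": 0.5, "rx": -0.3, "ry": 0, "rz": 1.4}, {"hand": 60, "dx": 0, "dy": 0, "dz": 0.5, "rx": 0, "ry": 0, "rz": 0}, {"hand": 60, "dx": 0, "dy": 0, "dz": 0.5, "rx": 0, "ry": 0, "rz": 0}]}}

```text
time: 2.15
tool_pos: [0.593, 0.0138, 0.237]
orientation: [0.925, 0.38, 0.001, -0.002]
force: [-0.7, -0.8, 0.4]
finger_gap: 0.601
```

```bash
python3 -c "
from h import *
step([.592,.0137,.184],44.5,4)
v=manip.snapshot('side'); a=tool()[1];print(a,(proj(v,[a,a+[0,0,.006]])-[195,125])*6); cv2.imwrite('pics/s2.png',big('',v,(255,185),60,6))"
```

```text
t 2.15 tcp [0.593  0.0138 0.237 ] yaw 44.6 tilt [-0.03  0.21] q6 -54.0 F [-0.7 -0.8  0.4] M [0.01 0.01 0.02] gap 51.1
4 x  d [-0.02 -0.01  1.32] r [-0.04 -0.03  0.03]
[0.59218354 0.013527   0.23571083] [[414.59902741 308.44006062]
 [413.89767933 293.38652566]]
```

View pics/s2.png

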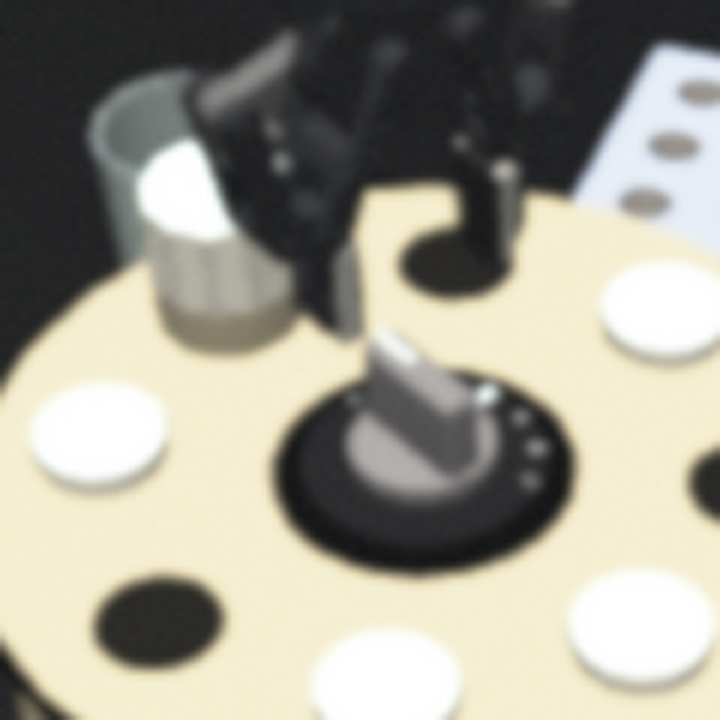

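Request:
{"op": "arm_command", "data": {"rows": [{"hand": 50, "dx": 0, "dy": 0, "dz": 1.7, "rx": 0, "ry": 0, "rz": 0}, {"hand": 40, "dx": 0, "dy": 0, "dz": 1.7, "rx": 0, "ry": 0, "rz": 0}, {"hand": 30, "dx": 0, "dy": 0, "dz": 1.4, "rx": 0, "ry": 0, "rz": 0}, {"hand": 30, "dx": 0, "dy": 0, "dz": 0.3, "rx": 0, "ry": 0, "rz": 0}], "squeeze": 40}}

```text
time: 2.53
tool_pos: [0.5909, 0.0094, 0.1831]
orientation: [0.927, 0.376, -0.001, -0.002]
force: [-1.3, 0.2, 0.2]
finger_gap: 0.299
```

Request:
{"op": "arm_command", "data": {"rows": [{"hand": 10, "dx": 0, "dy": 0, "dz": 0, "rx": 0, "ry": 0, "rz": 0}, {"hand": 5, "dx": 0, "dy": 0, "dz": 0, "rx": 0, "ry": 0, "rz": 0}, {"hand": 5, "dx": 0, "dy": 0, "dz": 0, "rx": 0, "ry": 0, "rz": 0}, {"hand": 5, "dx": 0, "dy": 0, "dz": 0, "rx": 0, "ry": 0, "rz": 0}]}}

```text
time: 2.87
tool_pos: [0.5935, 0.0112, 0.1831]
orientation: [0.928, 0.373, 0.004, -0.005]
force: [2.1, 2.2, -5.0]
finger_gap: 0.154
```

```bash
python3 -c "
from h import *
step([.592,.0137,.184],44.5,1)"
```

```text
t 2.87 tcp [0.5935 0.0112 0.1831] yaw 43.8 tilt [0.23 0.67] q6 -54.0 F [ 2.1  2.2 -5. ] M [ 0.07 -0.16  0.09] gap 13.1
1 x  d [ 0.06 -0.29 -0.08] r [-0.32 -0.63 -0.69]
```

Request:
{"op": "arm_command", "data": {"rows": [{"hand": 5, "dx": 0, "dy": -0.2, "dz": 0, "rx": 0, "ry": 0, "rz": 7}, {"hand": 5, "dx": 0, "dy": 0, "dz": 0, "rx": 0, "ry": 0, "rz": 7}, {"hand": 5, "dx": 0, "dy": 0, "dz": 0, "rx": 0, "ry": 0, "rz": 7}, {"hand": 5, "dx": 0, "dy": 0, "dz": 0, "rx": 0, "ry": 0, "rz": 7}, {"hand": 5, "dx": 0, "dy": 0, "dz": 0, "rx": 0, "ry": 0, "rz": 7}]}}

```text
time: 3.28
tool_pos: [0.5923, 0.0107, 0.1831]
orientation: [0.998, 0.069, 0.003, -0.004]
force: [1.0, 2.3, -3.6]
finger_gap: 0.157
```

```bash
python3 -c "
from h import *
step([.592,.0137,.184],-30.5,6)"
```

```text
t 3.28 tcp [0.5923 0.0107 0.1831] yaw 7.9 tilt [0.28 0.51] q6 -18.0 F [ 1.   2.3 -3.6] M [ 0.07 -0.01  0.02] gap 13.4
6 x  d [ 0.   -0.05 -0.01] r [-0.09 -0.03  6.4 ]
```

Request:
{"op": "arm_command", "data": {"rows": [{"hand": 5, "dx": 0, "dy": 0, "dz": 0, "rx": 0, "ry": 0, "rz": 7}, {"hand": 5, "dx": 0, "dy": 0, "dz": 0, "rx": 0, "ry": 0, "rz": 7}, {"hand": 5, "dx": 0, "dy": 0, "dz": 0, "rx": 0, "ry": 0, "rz": 7}, {"hand": 5, "dx": 0, "dy": 0, "dz": 0, "rx": 0, "ry": 0, "rz": 7}, {"hand": 5, "dx": 0, "dy": 0, "dz": 0, "rx": 0, "ry": 0, "rz": 7}]}}

```text
time: 3.7
tool_pos: [0.591, 0.0109, 0.1831]
orientation: [0.97, -0.241, 0.0, -0.006]
force: [0.4, 3.1, -3.6]
finger_gap: 0.158
```

```bash
python3 -c "
from h import *
step([.592,.0137,.184],-30.5,1)"
```

```text
t 3.7 tcp [0.591  0.0109 0.1831] yaw -27.9 tilt [0.18 0.62] q6 17.0 F [ 0.4  3.1 -3.6] M [ 0.18 -0.13 -0.  ] gap 13.4
1 x  d [-0.05 -0.29 -0.08] r [-0.63  0.15  2.57]
```

Request:
{"op": "arm_command", "data": {"rows": [{"hand": 5, "dx": 0, "dy": 0, "dz": 0, "rx": 0, "ry": 0, "rz": 2.5}, {"hand": 30, "dx": 0, "dy": 0, "dz": 0, "rx": 0, "ry": 0, "rz": 0}, {"hand": 55, "dx": 0, "dy": 0, "dz": 0, "rx": 0, "ry": 0, "rz": 0}, {"hand": 65, "dx": 0, "dy": 0, "dz": -2, "rx": 0, "ry": 0, "rz": 0}, {"hand": 70, "dx": 0, "dy": 0, "dz": -4, "rx": 0, "ry": 0, "rz": 0}]}}

```text
time: 4.12
tool_pos: [0.5852, 0.0095, 0.2383]
orientation: [0.964, -0.264, -0.008, -0.004]
force: [0.8, -0.6, -0.3]
finger_gap: 0.701
```

```bash
python3 -c "
from h import *
plan([.6675,-.0605,.25],-104.5,12)
v=manip.snapshot('side'); cv2.imwrite('pics/s3.png',big('',v,(255,185),60,6))"
```

```text
t 4.12 tcp [0.5852 0.0095 0.2383] yaw -30.6 tilt [-0.81  0.7 ] q [-10.  27.  87.   1.  67.  20.] F [ 0.8 -0.6 -0.3] M [0.   0.02 0.  ] gap 59.5
0 dx 0.89 dy 0.15 dz -0.10 rz 6.16
1 dx 0.90 dy 0.06 dz -0.10 rz 6.16
2 dx 0.90 dy -0.04 dz -0.10 rz 6.16
3 dx 0.89 dy -0.14 dz -0.10 rz 6.16
4 dx 0.87 dy -0.23 dz -0.10 rz 6.16
5 dx 0.84 dy -0.32 dz -0.10 rz 6.16
6 dx 0.80 dy -0.41 dz -0.10 rz 6.16
7 dx 0.75 dy -0.49 dz -0.10 rz 6.16
8 dx 0.70 dy -0.57 dz -0.10 rz 6.16
9 dx 0.63 dy -0.64 dz -0.10 rz 6.16
10 dx 0.56 dy -0.71 dz -0.10 rz 6.16
11 dx 0.48 dy -0.76 dz -0.10 rz 6.16
```

View pics/s3.png

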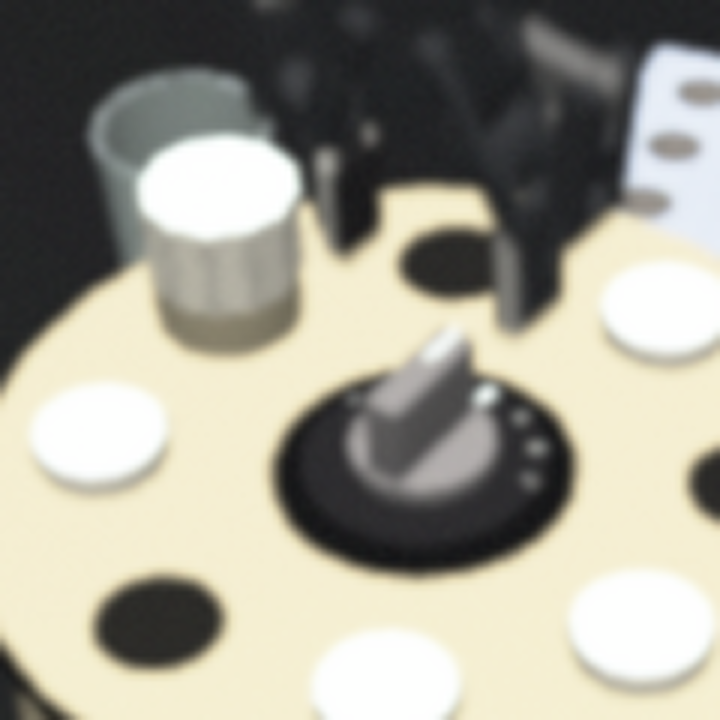

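The pointer now aligns with the long mark (crop ≈(487,393)), so the vent is set. Next is the cap.

Request:
{"op": "arm_command", "data": {"rows": [{"hand": 85, "dx": 0, "dy": 0, "dz": -2.5, "rx": 0, "ry": 0, "rz": 6.5}, {"hand": 85, "dx": 1.0, "dy": 0.15, "dz": -1.0, "rx": 0, "ry": 0, "rz": 6.5}, {"hand": 85, "dx": 1.0, "dy": 0.05, "dz": 0, "rx": 0, "ry": 0, "rz": 6.5}, {"hand": 85, "dx": 1.0, "dy": -0.1, "dz": 0, "rx": 0, "ry": 0, "rz": 6.5}, {"hand": 85, "dx": 1.0, "dy": -0.2, "dz": 0, "rx": 0, "ry": 0, "rz": 6.5}]}}

```text
time: 4.58
tool_pos: [0.6215, -0.0225, 0.2962]
orientation: [0.848, -0.53, 0.008, -0.007]
force: [0.2, 0.6, 0.8]
finger_gap: 0.848
```

Request:
{"op": "arm_command", "data": {"rows": [{"hand": 85, "dx": 0.9, "dy": -0.3, "dz": 0, "rx": 0, "ry": 0, "rz": 6.5}, {"hand": 85, "dx": 0.85, "dy": -0.4, "dz": 0, "rx": 0, "ry": 0, "rz": 6.5}, {"hand": 85, "dx": 0.8, "dy": -0.5, "dz": 0, "rx": 0, "ry": 0, "rz": 6.5}, {"hand": 85, "dx": 0.75, "dy": -0.6, "dz": 0, "rx": 0, "ry": 0, "rz": 6.5}, {"hand": 85, "dx": 0.7, "dy": -0.65, "dz": 0, "rx": 0, "ry": 0, "rz": 6.5}]}}

```text
time: 5.0
tool_pos: [0.6566, -0.061, 0.3026]
orientation: [-0.656, 0.755, -0.01, 0.01]
force: [0.4, 0.3, 0.6]
finger_gap: 0.851
```

```bash
python3 -c "
from h import *
step([.6675,-.0605,.25],-104.5,2)"
```

```text
t 5.0 tcp [ 0.6566 -0.061   0.3026] yaw -98.0 tilt [ 1.67 -0.1 ] q6 83.0 F [0.4 0.3 0.6] M [ 0.02 -0.02  0.02] gap 72.3
2 x  d [-0.1  -0.46  2.65] r [-0.83  0.11  3.26]
```

Request:
{"op": "arm_command", "data": {"rows": [{"hand": 85, "dx": -0.1, "dy": -0.45, "dz": 2.3, "rx": -0.8, "ry": 0.1, "rz": 3.2}, {"hand": 85, "dx": -0.1, "dy": -0.45, "dz": 2.3, "rx": -0.8, "ry": 0.1, "rz": 3.2}, {"hand": 85, "dx": 0, "dy": 0, "dz": 0, "rx": 0, "ry": 0, "rz": 0}, {"hand": 85, "dx": 0, "dy": 0, "dz": 0, "rx": 0, "ry": 0, "rz": 0}]}}

```text
time: 5.33
tool_pos: [0.6703, -0.0654, 0.261]
orientation: [-0.61, 0.792, -0.005, 0.003]
force: [0.1, -0.5, 0.2]
finger_gap: 0.853
```

```bash
python3 -c "
from h import *
step([.6675,-.0605,.187],-104.5,3)
v=manip.snapshot('side');w=manip.snapshot('top'); a=tool()[1];print(a)
im=np.hstack([big('',v,(235,165),30,6),big('',w,(300,175),36,5)]); cv2.imwrite('pics/s4.png',im)"
```

```text
t 5.33 tcp [ 0.6703 -0.0654  0.261 ] yaw -104.8 tilt [ 0.61 -0.3 ] q6 90.0 F [ 0.1 -0.5  0.2] M [-0.02 -0.    0.03] gap 72.5
3 x  d [-0.14  0.16  2.46] r [-0.22 -0.04 -0.09]
[ 0.67009146 -0.06523961  0.26133351]
```

View pics/s4.png

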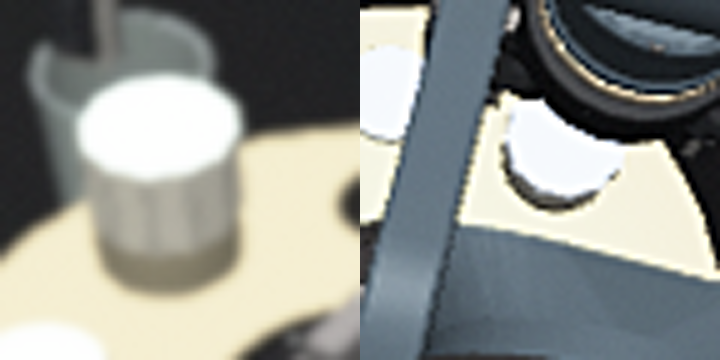

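```bash
python3 -c "
from h import *
v=manip.snapshot('side');st,a,y,R=tool()
for g in (-.04,.04):
  for z in (0,-.01,-.03): print(g,z,proj(v,[a+R@[g,0,z]])[0].round(1))
cv2.imwrite('pics/s5.png',cv2.resize(v['pixels'][60:220,140:340,::-1],None,fx=3.5,fy=3.5,interpolation=2))"
```

```text
-0.04 0 [219.6 149.6]
-0.04 -0.01 [219.2 145.3]
-0.04 -0.03 [218.3 136.6]
0.04 0 [237.  126.3]
0.04 -0.01 [236.7 122.1]
0.04 -0.03 [236.1 113.5]
```

View pics/s5.png

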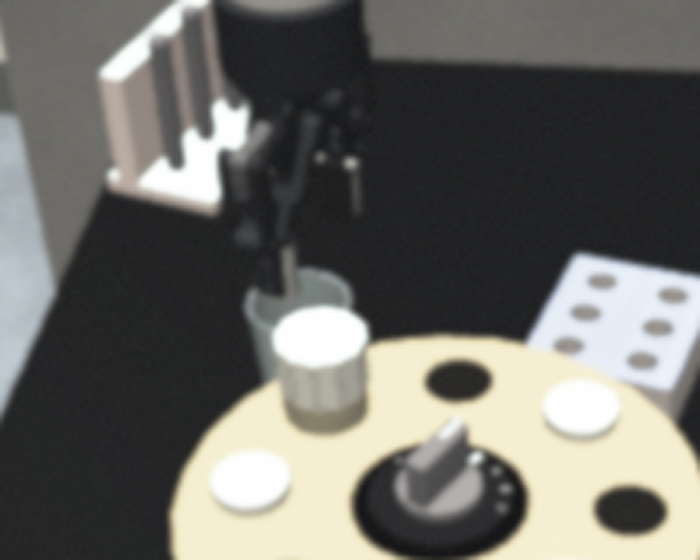

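The tips match their projections: they are about 12 mm retracted at this opening, and about 4 mm at a 50 mm gap. I'll descend to TCP z≈0.186.

Request:
{"op": "arm_command", "data": {"rows": [{"hand": 85, "dx": -0.15, "dy": 0.15, "dz": 2.5, "rx": -0.3, "ry": 0, "rz": 0}, {"hand": 85, "dx": -0.15, "dy": 0.15, "dz": 2.5, "rx": -0.3, "ry": 0, "rz": 0}, {"hand": 85, "dx": 0, "dy": 0.1, "dz": 1.5, "rx": 0, "ry": 0, "rz": 0}, {"hand": 85, "dx": 0, "dy": 0, "dz": 0.5, "rx": 0, "ry": 0, "rz": 0}], "squeeze": 110}}

```text
time: 5.82
tool_pos: [0.6717, -0.0621, 0.1997]
orientation: [-0.612, 0.791, -0.009, 0.005]
force: [0.5, 0.9, 0.4]
finger_gap: 0.844
```

```bash
python3 -c "
from h import *
step([.6675,-.0605,.186],-104.5,1)"
```

```text
t 5.82 tcp [ 0.6717 -0.0621  0.1997] yaw -104.6 tilt [ 1.07 -0.42] q6 90.0 F [0.5 0.9 0.4] M [-0.02  0.09  0.01] gap 71.8
1 x  d [-0.05  0.47  1.36] r [-1.14 -0.13 -0.05]
```

Request:
{"op": "arm_command", "data": {"rows": [{"hand": 80, "dx": 0, "dy": 0.35, "dz": 1.2, "rx": -1.1, "ry": -0.1, "rz": 0}, {"hand": 70, "dx": 0, "dy": 0, "dz": 0.1, "rx": 0, "ry": 0, "rz": 0}, {"hand": 40, "dx": 0, "dy": 0, "dz": 0, "rx": 0, "ry": 0, "rz": 0}, {"hand": 40, "dx": 0, "dy": 0, "dz": 0, "rx": 0, "ry": 0, "rz": 0}, {"hand": 40, "dx": 0, "dy": 0, "dz": 0, "rx": 0, "ry": 0, "rz": 0}]}}

```text
time: 6.23
tool_pos: [0.6703, -0.0615, 0.1907]
orientation: [-0.613, 0.79, -0.003, 0.002]
force: [0.6, 0.1, -2.8]
finger_gap: 0.563
```

```bash
python3 -c "
from h import *
step([.6675,-.0605,.186],-104.5,1)"
```

```text
t 6.23 tcp [ 0.6703 -0.0615  0.1907] yaw -104.4 tilt [ 0.35 -0.11] q6 90.0 F [ 0.6  0.1 -2.8] M [0.04 0.18 0.01] gap 47.8
1 x  d [-0.03  0.3   0.46] r [-0.36 -0.02  0.07]
```

Request:
{"op": "arm_command", "data": {"rows": [{"hand": 30, "dx": 0, "dy": 0, "dz": 0, "rx": 0, "ry": 0, "rz": -7.1}, {"hand": 30, "dx": 0, "dy": 0, "dz": 0, "rx": 0, "ry": 0, "rz": -7.1}, {"hand": 30, "dx": 0, "dy": 0, "dz": 0, "rx": 0, "ry": 0, "rz": -7.1}, {"hand": 30, "dx": 0, "dy": 0, "dz": 0, "rx": 0, "ry": 0, "rz": -7.1}], "squeeze": 120}}

```text
time: 6.57
tool_pos: [0.6704, -0.06, 0.1907]
orientation: [0.791, -0.612, 0.002, -0.003]
force: [0.7, 0.8, -2.9]
finger_gap: 0.562
```

```bash
python3 -c "
from h import *
step([.6703,-.0615,.19],15.5,6)"
```

```text
t 6.57 tcp [ 0.6704 -0.06    0.1907] yaw -75.5 tilt [0.39 0.09] q6 61.0 F [ 0.7  0.8 -2.9] M [ 0.06 -0.05 -0.07] gap 47.7
6 x  d [0.02 0.01 0.01] r [ -0.05  -0.05 -15.17]
```

Request:
{"op": "arm_command", "data": {"rows": [{"hand": 30, "dx": 0, "dy": 0, "dz": 0, "rx": 0, "ry": 0, "rz": -7.1}, {"hand": 30, "dx": 0, "dy": 0, "dz": 0, "rx": 0, "ry": 0, "rz": -7.1}, {"hand": 30, "dx": 0, "dy": 0, "dz": 0, "rx": 0, "ry": 0, "rz": -7.1}, {"hand": 30, "dx": 0, "dy": 0, "dz": 0, "rx": 0, "ry": 0, "rz": -7.1}, {"hand": 30, "dx": 0, "dy": 0, "dz": 0, "rx": 0, "ry": 0, "rz": -7.1}]}}

```text
time: 6.98
tool_pos: [0.6699, -0.0585, 0.1908]
orientation: [0.941, -0.339, 0.002, -0.003]
force: [0.7, 0.5, -1.4]
finger_gap: 0.563
```

Request:
{"op": "arm_command", "data": {"rows": [{"hand": 30, "dx": 0, "dy": 0, "dz": 0, "rx": 0, "ry": 0, "rz": -7.1}, {"hand": 30, "dx": 0, "dy": 0, "dz": 0, "rx": 0, "ry": 0, "rz": -7.1}, {"hand": 30, "dx": 0, "dy": 0, "dz": 0, "rx": 0, "ry": 0, "rz": -7.1}, {"hand": 30, "dx": 0, "dy": 0, "dz": 0, "rx": 0, "ry": 0, "rz": -7.1}, {"hand": 30, "dx": 0, "dy": 0, "dz": 0, "rx": 0, "ry": 0, "rz": -7.1}]}}

```text
time: 7.4
tool_pos: [0.6685, -0.0574, 0.1908]
orientation: [0.999, -0.034, 0.001, -0.003]
force: [-1.0, -0.2, -3.1]
finger_gap: 0.559
```

```bash
python3 -c "
from h import *
step([.6703,-.0615,.19],19,4)"
```

```text
t 7.4 tcp [ 0.6685 -0.0574  0.1908] yaw -3.9 tilt [0.16 0.37] q6 -11.0 F [-1.  -0.2 -3.1] M [-0.    0.05 -0.04] gap 47.5
4 x  d [0.05 0.1  0.02] r [-0.09 -0.05 -5.72]
```

Request:
{"op": "arm_command", "data": {"rows": [{"hand": 30, "dx": 0, "dy": 0, "dz": 0, "rx": 0, "ry": 0, "rz": -6}, {"hand": 30, "dx": 0, "dy": 0, "dz": 0, "rx": 0, "ry": 0, "rz": -6}, {"hand": 30, "dx": 0, "dy": 0, "dz": 0, "rx": 0, "ry": 0, "rz": -6}, {"hand": 30, "dx": 0, "dy": 0, "dz": 0, "rx": 0, "ry": 0, "rz": -5}, {"hand": 30, "dx": 0, "dy": 0, "dz": -0.3, "rx": 0, "ry": 0, "rz": 0}]}}

```text
time: 7.82
tool_pos: [0.6672, -0.0573, 0.1936]
orientation: [0.984, 0.178, 0.001, -0.003]
force: [0.3, 1.2, -1.0]
finger_gap: 0.562
```

```bash
python3 -c "
from h import *
step([.6703,-.0615,.19],19,1)"
```

```text
t 7.82 tcp [ 0.6672 -0.0573  0.1936] yaw 20.5 tilt [-0.    0.39] q6 -35.0 F [ 0.3  1.2 -1. ] M [ 0.02 -0.09 -0.03] gap 47.7
1 x  d [0.14 0.5  0.35] r [-0.37 -0.13  1.48]
```

Lifts without resistance so far, so I continue slowly and watch the force.

Request:
{"op": "arm_command", "data": {"rows": [{"hand": 30, "dx": 0, "dy": 0, "dz": -0.7, "rx": 0, "ry": 0, "rz": 0}, {"hand": 30, "dx": 0, "dy": 0, "dz": -1.0, "rx": 0, "ry": 0, "rz": 0}, {"hand": 30, "dx": 0, "dy": 0, "dz": -1.5, "rx": 0, "ry": 0, "rz": 0}, {"hand": 30, "dx": 0, "dy": 0, "dz": -2.0, "rx": 0, "ry": 0, "rz": 0}, {"hand": 30, "dx": 0, "dy": 0, "dz": -2.0, "rx": 0, "ry": 0, "rz": 0}]}}

```text
time: 8.23
tool_pos: [0.6656, -0.0575, 0.2683]
orientation: [0.985, 0.173, -0.002, -0.005]
force: [0.3, 0.2, 0.1]
finger_gap: 0.565
```

```bash
python3 -c "
from h import *
plan([.4315,.3007,.27],20,13)
v=manip.snapshot('side'); cv2.imwrite('pics/s6.png',cv2.resize(v['pixels'][60:410,160:420,::-1],None,fx=1.7,fy=1.7,interpolation=2))"
```

```text
t 8.23 tcp [ 0.6656 -0.0575  0.2683] yaw 20.0 tilt [-0.34  0.48] q [-15.  32.  73.   0.  76. -35.] F [0.3 0.2 0.1] M [-0.02  0.01  0.02] gap 48.0
0 dx -0.75 dy -3.20 dz -0.01 rz -0.00
1 dx -0.75 dy -3.20 dz -0.01 rz -0.00
2 dx -0.75 dy -3.20 dz -0.01 rz -0.00
3 dx -0.75 dy -3.20 dz -0.01 rz -0.00
4 dx -0.75 dy -3.20 dz -0.01 rz -0.00
5 dx -0.75 dy -3.20 dz -0.01 rz -0.00
6 dx -0.75 dy -3.20 dz -0.01 rz -0.00
7 dx -0.75 dy -3.20 dz -0.01 rz -0.00
8 dx -0.75 dy -3.21 dz -0.01 rz -0.00
9 dx -0.75 dy -3.21 dz -0.01 rz -0.00
10 dx -0.75 dy -3.21 dz -0.01 rz -0.00
11 dx -0.75 dy -3.21 dz -0.01 rz -0.00
12 dx -0.75 dy -3.21 dz -0.01 rz -0.00
```

View pics/s6.png

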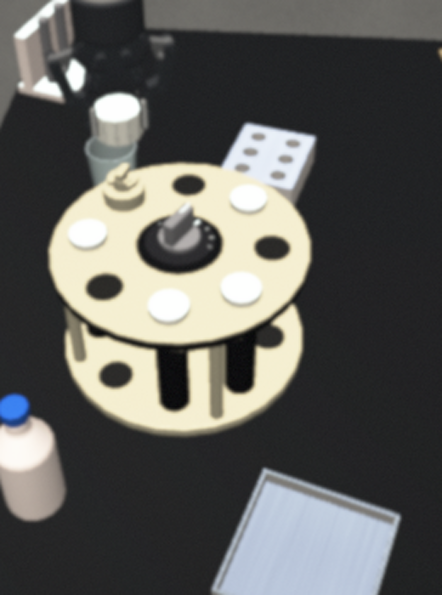

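The cap is clear and held upright, and the neck is open. Now carry it to the dish.

Request:
{"op": "arm_command", "data": {"rows": [{"hand": 30, "dx": -0.75, "dy": -3.3, "dz": 0, "rx": 0, "ry": 0, "rz": 0}, {"hand": 30, "dx": -0.75, "dy": -3.3, "dz": 0, "rx": 0, "ry": 0, "rz": 0}, {"hand": 30, "dx": -0.75, "dy": -3.3, "dz": 0, "rx": 0, "ry": 0, "rz": 0}, {"hand": 30, "dx": -0.75, "dy": -3.3, "dz": 0, "rx": 0, "ry": 0, "rz": 0}, {"hand": 30, "dx": -0.75, "dy": -3.3, "dz": 0, "rx": 0, "ry": 0, "rz": 0}]}}

```text
time: 8.7
tool_pos: [0.583, 0.0807, 0.2824]
orientation: [0.986, 0.164, 0.013, 0.002]
force: [0.3, 0.7, -0.5]
finger_gap: 0.563
```

```bash
python3 -c "
from h import *
step([.4315,.3007,.26],20,8)"
```

```text
t 8.7 tcp [0.583  0.0807 0.2824] yaw 18.9 tilt [ 1.52 -0.04] q6 -22.0 F [ 0.3  0.7 -0.5] M [ 0.03 -0.09 -0.02] gap 47.9
8 x  d [-0.91 -3.22  0.23] r [ 0.07 -0.18 -0.14]
```

Request:
{"op": "arm_command", "data": {"rows": [{"hand": 30, "dx": -0.9, "dy": -3.2, "dz": 0.2, "rx": 0.1, "ry": -0.2, "rz": -0.1}, {"hand": 30, "dx": -0.9, "dy": -3.2, "dz": 0.2, "rx": 0.1, "ry": -0.2, "rz": -0.1}, {"hand": 30, "dx": -0.9, "dy": -3.2, "dz": 0.2, "rx": 0.1, "ry": -0.2, "rz": -0.1}, {"hand": 30, "dx": -0.9, "dy": -3.2, "dz": 0.2, "rx": 0.1, "ry": -0.2, "rz": -0.1}, {"hand": 30, "dx": -0.9, "dy": -3.2, "dz": 0.2, "rx": 0.1, "ry": -0.2, "rz": -0.1}]}}

```text
time: 9.12
tool_pos: [0.4855, 0.2238, 0.2768]
orientation: [0.986, 0.164, 0.01, -0.0]
force: [0.4, -0.0, -0.3]
finger_gap: 0.563
```

```bash
python3 -c "
from h import *
step([.4315,.3007,.15],20,4)"
```

```text
t 9.12 tcp [0.4855 0.2238 0.2768] yaw 18.9 tilt [1.07 0.22] q6 -6.0 F [ 0.4 -0.  -0.3] M [ 0.04 -0.02 -0.  ] gap 47.8
4 x  d [-0.71 -2.26  3.15] r [ 0.04 -0.27 -0.28]
```

Request:
{"op": "arm_command", "data": {"rows": [{"hand": 30, "dx": -0.7, "dy": -2.3, "dz": 2.5, "rx": 0.1, "ry": -0.3, "rz": 0}, {"hand": 30, "dx": -0.7, "dy": -2.3, "dz": 2.5, "rx": 0.1, "ry": -0.3, "rz": 0}, {"hand": 30, "dx": -0.7, "dy": -2.2, "dz": 2.5, "rx": 0, "ry": -0.3, "rz": 0}, {"hand": 30, "dx": -0.6, "dy": -2.0, "dz": 2.5, "rx": 0, "ry": -0.2, "rz": 0}, {"hand": 30, "dx": 0, "dy": 0, "dz": 0, "rx": 0, "ry": 0, "rz": 0}]}}

```text
time: 9.53
tool_pos: [0.4301, 0.3084, 0.1813]
orientation: [0.986, 0.164, 0.008, -0.003]
force: [-0.5, -0.1, -0.9]
finger_gap: 0.563
```

```bash
python3 -c "
from h import *
step([.4315,.3007,.03],20,6)"
```

```text
t 9.53 tcp [0.4301 0.3084 0.1813] yaw 18.9 tilt [0.81 0.44] q6 5.0 F [-0.5 -0.1 -0.9] M [ 0.04  0.07 -0.03] gap 47.8
6 x  d [-0.06  0.14  2.52] r [-0.02 -0.15 -0.19]
```

Request:
{"op": "arm_command", "data": {"rows": [{"hand": 30, "dx": 0, "dy": 0.2, "dz": 3.5, "rx": -0.1, "ry": -0.2, "rz": 0}, {"hand": 30, "dx": 0, "dy": 0.2, "dz": 3.5, "rx": -0.1, "ry": -0.2, "rz": 0}, {"hand": 30, "dx": 0, "dy": 0.2, "dz": 3.5, "rx": -0.1, "ry": -0.2, "rz": 0}, {"hand": 30, "dx": 0, "dy": 0.2, "dz": 3.0, "rx": -0.1, "ry": -0.2, "rz": 0}, {"hand": 30, "dx": 0, "dy": 0, "dz": 0.6, "rx": 0, "ry": 0, "rz": 0}]}}

```text
time: 9.95
tool_pos: [0.4452, 0.3061, 0.0452]
orientation: [0.986, 0.164, 0.013, -0.0]
force: [-0.9, 0.3, -1.0]
finger_gap: 0.56
```

```bash
python3 -c "
from h import *
step([.4315,.3007,.011],20,4)"
```

```text
t 9.95 tcp [0.4452 0.3061 0.0452] yaw 18.9 tilt [1.51 0.28] q6 4.0 F [-0.9  0.3 -1. ] M [ 0.02  0.07 -0.03] gap 47.6
4 x  d [-0.39  0.01  0.84] r [ 0.06 -0.38 -0.28]
```

Request:
{"op": "arm_command", "data": {"rows": [{"hand": 30, "dx": -0.7, "dy": 0, "dz": 0, "rx": 0.1, "ry": -0.7, "rz": 0}, {"hand": 30, "dx": -0.7, "dy": 0, "dz": 1.0, "rx": 0.1, "ry": -0.7, "rz": 0}, {"hand": 30, "dx": -0.1, "dy": 0.2, "dz": 0.8, "rx": 0, "ry": -0.1, "rz": 0}, {"hand": 30, "dx": 0, "dy": 0.1, "dz": 0.6, "rx": 0, "ry": 0, "rz": 0}]}}

```text
time: 10.28
tool_pos: [0.4362, 0.2987, 0.0244]
orientation: [0.987, 0.163, 0.004, -0.001]
force: [0.2, -0.6, 0.1]
finger_gap: 0.564
```

```bash
python3 -c "
from h import *
step([.4315,.3007,.011],20,2)"
```

```text
t 10.28 tcp [0.4362 0.2987 0.0244] yaw 18.7 tilt [0.4  0.16] q6 4.0 F [ 0.2 -0.6  0.1] M [-0.   -0.02  0.03] gap 47.9
2 x  d [-0.19 -0.17  0.67] r [-0.01 -0.21 -0.63]
```

Request:
{"op": "arm_command", "data": {"rows": [{"hand": 30, "dx": -0.1, "dy": 0, "dz": 0.6, "rx": 0, "ry": -0.3, "rz": 0}, {"hand": 30, "dx": 0, "dy": 0, "dz": 0.4, "rx": 0, "ry": 0, "rz": 0}, {"hand": 30, "dx": 0, "dy": 0, "dz": 0.3, "rx": 0, "ry": 0, "rz": 0}, {"hand": 30, "dx": 0, "dy": 0, "dz": 0.2, "rx": 0, "ry": 0, "rz": 0}]}}

```text
time: 10.62
tool_pos: [0.4372, 0.2988, 0.0102]
orientation: [0.987, 0.162, 0.003, -0.001]
force: [0.0, -0.0, -0.1]
finger_gap: 0.558
```

```bash
python3 -c "
from h import *
step([.4315,.3007,.011],20,2)"
```

```text
t 10.62 tcp [0.4372 0.2988 0.0102] yaw 18.7 tilt [0.37 0.17] q6 4.0 F [ 0.  -0.  -0.1] M [-0.01  0.04  0.02] gap 47.4
2 x  d [-0.24 -0.18 -0.04] r [-0.02 -0.2  -0.65]
```

Request:
{"op": "arm_command", "data": {"rows": [{"hand": 30, "dx": 0, "dy": 0, "dz": 0.2, "rx": 0, "ry": -0.2, "rz": 0}, {"hand": 30, "dx": 0, "dy": 0, "dz": 0.1, "rx": 0, "ry": 0, "rz": 0}]}}

```text
time: 10.78
tool_pos: [0.4373, 0.2989, 0.0076]
orientation: [0.987, 0.163, 0.002, -0.001]
force: [-0.7, -2.5, 13.8]
finger_gap: 0.564
```

```bash
python3 -c "
from h import *
step([.4315,.3007,.011],20,2)"
```

```text
t 10.78 tcp [0.4373 0.2989 0.0076] yaw 18.7 tilt [0.18 0.1 ] q6 3.0 F [-0.7 -2.5 13.8] M [-0.32  0.45  0.05] gap 47.9
2 x  d [-0.25 -0.18 -0.17] r [-0.02 -0.1  -0.64]
```

Contact with the floor (14 N). Release and lift.

Request:
{"op": "arm_command", "data": {"rows": [{"hand": 62, "dx": 0, "dy": 0, "dz": 0, "rx": 0, "ry": 0, "rz": 0}, {"hand": 75, "dx": 0, "dy": 0, "dz": 0, "rx": 0, "ry": 0, "rz": 0}, {"hand": 85, "dx": 0, "dy": 0, "dz": 0, "rx": 0, "ry": 0, "rz": 0}, {"hand": 85, "dx": 0, "dy": 0, "dz": 0, "rx": 0, "ry": 0, "rz": 0}], "squeeze": 20}}

```text
time: 11.12
tool_pos: [0.438, 0.2994, 0.008]
orientation: [0.987, 0.163, 0.002, -0.001]
force: [1.7, -0.0, -0.4]
finger_gap: 0.848
```

Request:
{"op": "arm_command", "data": {"rows": [{"hand": 85, "dx": 0, "dy": 0, "dz": -1.5, "rx": 0, "ry": 0, "rz": 0}, {"hand": 85, "dx": 0, "dy": 0, "dz": -2.5, "rx": 0, "ry": 0, "rz": 0}, {"hand": 85, "dx": 0, "dy": 0, "dz": -4, "rx": 0, "ry": 0, "rz": 0}, {"hand": 85, "dx": 0, "dy": 0, "dz": -4, "rx": 0, "ry": 0, "rz": 0}, {"hand": 85, "dx": 0, "dy": 0, "dz": -4, "rx": 0, "ry": 0, "rz": 0}]}}

```text
time: 11.53
tool_pos: [0.4317, 0.2965, 0.1643]
orientation: [0.987, 0.162, -0.009, 0.002]
force: [0.5, 0.2, 0.1]
finger_gap: 0.855
```

Request:
{"op": "arm_command", "data": {"rows": [{"hand": 85, "dx": 0, "dy": 0, "dz": -4, "rx": 0, "ry": 0, "rz": 0}, {"hand": 85, "dx": 0, "dy": 0, "dz": -4, "rx": 0, "ry": 0, "rz": 0}, {"hand": 85, "dx": 0, "dy": 0, "dz": 0, "rx": 0, "ry": 0, "rz": 0}]}}

```text
time: 11.78
tool_pos: [0.4359, 0.2985, 0.2556]
orientation: [0.987, 0.163, -0.002, 0.0]
force: [1.0, 0.3, 1.0]
finger_gap: 0.85
```

```bash
python3 -c "
from h import *
step([.4315,.3007,.25],20,2)
v=manip.snapshot('side'); cv2.imwrite('pics/s7.png',cv2.resize(v['pixels'][60:420,110:430,::-1],None,fx=1.66,fy=1.66,interpolation=2))
print(proj(v,[[.436,.299,.038]]))"
```

```text
t 11.78 tcp [0.4359 0.2985 0.2556] yaw 18.7 tilt [-0.22 -0.05] q6 4.0 F [1.  0.3 1. ] M [ 0.02 -0.03 -0.01] gap 72.2
2 x  d [-0.17 -0.18  0.28] r [-0.01  0.11 -0.64]
[[338.97364091 379.81911169]]
```

View pics/s7.png

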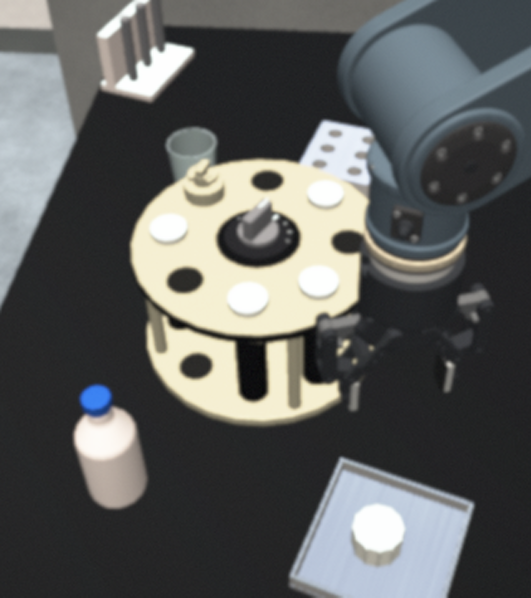

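The cap sits flat, top up, near the dish centre at about pixel (337,381), where (339,380) was expected. The dial points at the mark, and the bottle and beaker have not moved. The gripper is clear at z≈0.255, so I hand in.

```bash
python3 -c "
from h import *
print(manip.sign_off())"
```

```text
the job is handed in; nothing more can be done
None
```

The job is handed in, about 12 s into the 64 s allowed; the hand-in itself reports no verdict.

- **Vent dial:** I turned it clockwise 75° (three clicks) and released it. Side views then, and again in the last picture, show the pointer on the long mark.
- **Ribbed cap:** I gripped it across two flats at 110–120 N and turned it anticlockwise about 125° in one go. No regrasp was needed because the last joint had enough range. It lifted off without resistance, leaving the neck open.
- **Set-down:** I lowered the cap into the dish until about 14 N of contact, then released it and lifted away. In the last side view it is flat and top up, about 5 mm from the dish centre, with its top within about 2 px of where I expected it.
- **Beaker and bottle:** both look unmoved in the side view, but I did not measure their positions again.

The thread and dial values can't be read directly, so I judged them from the arm's turn angle, the free lift and the pictures. The gripper read about 48 mm across the 50 mm cap and about 13 mm across the 14 mm dial bar, so it appears to read slightly low. No check failed.

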